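# Move a coupon carrier from the lamp rail to the grooved rail

### The job

The coupons under the curing lamp are done: take the carrier with the grip fin by its fin, slide it out from under the lamp, lift its hook over the end stops and hang it on the next rail, with the hook dropped fully into the ring groove of that rail's sleeve, hanging plumb and still. The groove's place along the sleeve is not measured: feel for it. Do not let the carrier fall to the bench, and leave the round weight hanger, the beaker and the jar where they are.

Things in the scene. Friction and masses are not known exactly. Their poses are not given: they have to be found in the camera images.
- carrier: Coupon carrier with a grip fin, hanging on the lamp rail. Origin: inner apex of its hook; z up, y along the rail, x away from the robot. Mass 0.13 to 0.25 kg. It swings freely about a rod; on a rod of radius r the origin hangs 1.41 r above the rod's axis. Below the rail it has an upright plastic plate 8 x 60 x 64 mm (x,y,z) centred at x -5 mm, 62 to 126 mm below the origin.
- hook_tip (a point): Lower end of the hook's free tip, x -18, z -30 mm from the carrier's origin. The hook is a steel strip 8 mm wide along y, 4 mm thick: an inverted right-angled V (45 degree flanks, each 17 mm out and down; outer peak 6 mm above the origin), then this tip on the robot's side and a shank at x +18 mm, down to z -64 mm, on the far side.
- carrier_grip (a point): Point to grip in the carrier's fin, at x +48, z -72 mm from the carrier's origin. The fin is an upright white plastic plate sticking out away from the robot: x +20 to +58 mm, z -87 to -57 mm, 10 mm thick along y, the line along which to pinch it.
- lamp_rail: Fixed stand: level steel rod, radius 6 mm, axis 250 mm above the origin, from y 0 (free end) to y +285 mm (post). Origin under the free end. End stop: a tab on the free end, y 0 to 6 mm, 10 mm wide in x, top 24 mm above the rod axis; to pass over it the hook must rise at least 21 mm from hanging. Stands vary in height and are turned up to 0.12 rad.
- lamp_edge (a point): Centre of the lower far edge of the lamp, a flat box over the lamp rail: y 45 to 245 mm, x -30 to +60 mm in that frame, underside 26 mm and top 60 mm above the rod axis. Under it the hook can rise only 11 mm: first slide it to the stop, clear of the lamp. An upright gripper on the fin strikes the lamp; with its wrist leaning away from the robot by about 40 degrees it clears.
- groove_rail: Fixed stand of the next rail: level rod, radius 7 mm, axis 240 mm above the origin, from y 0 (free end) to y -285 mm (post). Origin under the free end. End stop: a tab on the free end, y -6 to 0 mm, 10 mm wide in x, top 24 mm above the rod axis. Nothing is above this rail. Both posts stand 325 mm tall.
- sleeve_mid (a point): Point on the next rail's rod axis at y -120 mm from its free end. A sleeve of radius 11 mm covers the rod 45 mm and more either way. It has one ring groove, 14 mm wide, down to the 7 mm rod, centred up to 22 mm either way from this point along y: its place is not tracked. The carrier's origin stands 15.6 mm above the axis on the sleeve, 9.9 mm in the groove.
- weight_hanger: Bystander: the same hook with a round steel disc (52 mm across) and no fin, hanging on the lamp rail behind the carrier, nearer the post. Origin at the inner apex of its hook.
- beaker: Bystander: glass beaker, 68 mm across, 85 mm tall, on the bench near the gap between the rails. Origin at the centre of its underside.
- jar: Bystander: amber jar, 56 mm across, 70 mm tall, on the bench behind the rails. Origin at the centre of its underside.

How it is judged:
On the way:
1. the carrier, held up, has passed over the lamp rail's end stop and is off that rail (y of carrier in the frame of lamp_rail below -0.012 m and z of carrier in the frame of lamp_rail above 0.23 m), for 0.1 s.
At the end, for the whole second after the job is handed in: The carrier hangs in the sleeve's groove: hook apex 6 to 12.5 mm above the rod axis (15.6 on the sleeve), within 6 mm of it sideways, 90 to 150 mm from that rail's free end, within 0.12 rad of plumb and 0.25 rad of square to the rail, released and at rest (x of carrier in the frame of groove_rail between -0.006 and 0.006 m and y of carrier in the frame of groove_rail between -0.15 and -0.09 m and z of carrier in the frame of groove_rail between 0.246 and 0.2525 m and angle between carrier's own z axis and vertical below 0.12 rad and angle between the y axis of carrier and the y axis of groove_rail, either way round below 0.25 rad and linear speed of carrier below 0.02 m/s and angular speed of carrier below 0.2 rad/s); the robot touches nothing.
It fails at once if the carrier falls towards the bench (height (world z) of carrier below 0.19 m).
It fails at once if the weight hanger is moved more than 25 mm (distance of weight_hanger from where it was at the start of the episode above 0.025 m).
It fails at once if the beaker is moved more than 25 mm (distance of beaker from where it was at the start of the episode above 0.025 m).
It fails at once if the jar is moved more than 25 mm (distance of jar from where it was at the start of the episode above 0.025 m).
It also fails if it takes over 67 s, if anything falls off the work surface, if the arm or the gripper's body presses on something with over 40 N, if the wrist force passes 120 N, or if a joint passes its speed limit or range.

### The arm

A 7-joint arm with a two-finger parallel gripper is mounted at the origin on the work surface. World frame = base frame: x ahead of the robot, y to its left, z up, the work surface at z = 0. Lengths are in m, angles in rad, forces in N, time in s.
With the tool pointing down it reaches from about 0.4 to 0.85 m from the base axis. Payload 4.5 kg.
Tool frame: the origin (TCP) lies midway between the tips of the shut fingers; the grasp point (between the pads) lies 19 mm behind it; z points along the fingers, y is the line along which they close (so a half turn about z gives the same grasp; the last joint's range is limited). The gripper opens to 88 mm and grips with 3 to 60 N. Pads are 18 mm wide; open, the fingers measure 123 mm over their backs; the gripper's body (75 mm by 187 mm) begins 45 mm behind the grasp point.
Start: joints at [1.355, 0.689, -0.195, 1.565, 0.157, 0.902, -0.215], TCP at [0.155, -0.606, 0.239] pointing down, gripper open.
Joint ranges: [-3.01, 3.01], [-0.46, 2.08], [-1.47, 1.51], [0.13, 2.56], [-1, 4.14], [0.04, 2.09], [-2.66, 2.66]. Speed limits (rad/s): [2.57, 2.57, 3.14, 3.14, 3.14, 3.14, 3.14].

### API

Orientations are given as a unit quaternion [x, y, z, w].
In Python, from plant import r gives the robot as it stands. The module is installed in compiled form; this text tells all that it offers.
- The arm moves only by the tool step_arm, never from a script. Its argument "series" is a list of rows, each a list of 7 numbers: the shift along the world's x, y, z in mm, then the turn, a rotation vector about the world's x, y, z in rad, then the closure, from 0 (fully open) to 1 (shut). A call has 1 to 20 rows; each row shifts and turns the commanded pose from where the row before left it; what a row does not reach is not made up. A row lasts 1/10 s, in which the tool goes at most 50 mm and 8.59 degrees, less where a joint would pass 70% of its speed; a pose out of reach is approached as far as the arm can. A call is refused whole if a number of a shift passes 50 or a number of a turn 0.15, either way. A call with a gripper value outside its range is refused whole. The fingers move at their own pace and stop on an object; "force" is the grip in N (left out, the last holds). Time passes only in rows, so rows that do not move let the fingers close. It gives the time, the measured TCP pose, the force, the opening and the grip force at its end, in the units of the state.
- r.get_state(): the state, without advancing time (a new reading comes with each control period).
- r.snapshot(name): name is "scene" or "side" or "wrist"; returns (picture, depth): 400x640x3 uint8, blue, green, red; 400x640 float32, m along the optical axis (not along the pixel's ray), 0 where there is no reading.
- r.get_calibration(name): a dict with "intrinsics" (3x3 intrinsics, pixels), "pose" (4x4, takes a point from camera to world coordinates). Camera axes: x right, y up, looking along -z (the intrinsics and any distortion apply to the point x, -y, -z); pixel columns grow to the right and rows downward; lengths in m; the calibration is good to about 2 mm. A picture is of the moment at which its call begins: read the wrist's pose just before it. get_calibration takes no time and is no camera call; for the wrist camera it gives the pose at the moment of the call.
- r.finish_job(): hands the job in; it is judged then, once.
The state is a dict: "clock": time; "q": joint angles; "qd": joint speeds; "joint_torque": joint torques, N m; "tool_pos": TCP position; "eef_rot": TCP orientation; "contact_force": force on the tool from outside, world axes, zero at the start; "moment": the same for the moment, N m; "opening": opening from 0.0 (shut) to 1.0 (fully open); "finger_force": force on a finger pad.
Only numpy, scipy, OpenCV 4.12 (cv2) and the standard library are available. Lean on these libraries where they do the work, as an engineer would, in place of code of your own. Each camera call takes 0.05 s, during which the arm holds its last target. There are 200 camera calls.

## Working session

There is one attempt and no reset: what is moved stays moved. The work goes in short steps, Python scripts to look and compute and a tool call to move; the robot and the scene stay as the last step left them, time stands still between calls to the robot, and variables do not carry over. Pictures are saved under pics/ and viewed, at most 10 in all, crops included, and the job is handed in when it is done.

Besides the shell and the picture viewer there is one more tool, called after "Request:" as name([rows], argument=value, ...), one row to a line, values as JSON. step_arm: Moves the arm, as the interface text tells. Its arguments: {"type":"object","properties":{"series":{"type":"array"},"force":{"type":"number"}},"required":["series"]}

```bash
mkdir -p pics
cat > h.py <<'E'
import numpy as np,cv2
from plant import r
from scipy.spatial.transform import Rotation as R
def snap(n):
    c=r.get_calibration(n); p,d=r.snapshot(n); np.savez(f'pics/{n}.npz',p=p,d=d,K=c['intrinsics'],T=c['pose']); return p,d
def cloud(n):
    z=np.load(f'pics/{n}.npz'); d=z['d'];K=z['K'];T=z['T']
    v,u=np.mgrid[:400,:640]; x=(u-K[0,2])/K[0,0]*d; y=(v-K[1,2])/K[1,1]*d
    P=np.stack([x,-y,-d],-1)@T[:3,:3].T+T[:3,3]; P[d==0]=np.nan; return P,z['p']
E
python3 - <<'E'
from h import *
a=[snap(n)[0] for n in('scene','side')]
for n in('scene','side'):
    c=r.get_calibration(n); print(n,c['pose'].round(3).tolist(),c['intrinsics'][0,0],[k for k in c])
cv2.imwrite('pics/a.png',a[0]);cv2.imwrite('pics/b.png',a[1])
s=r.get_state();print(s['clock'],s['tool_pos'],s['eef_rot'],s['opening'])
E
```

```text
scene [[-0.833, -0.304, 0.462, 0.972], [0.553, -0.469, 0.689, 0.551], [0.007, 0.829, 0.559, 0.583], [0.0, 0.0, 0.0, 1.0]] 360.97841947797104 ['intrinsics', 'pose']
side [[0.895, 0.338, -0.291, 0.353], [-0.446, 0.66, -0.605, -0.597], [-0.012, 0.671, 0.741, 0.999], [0.0, 0.0, 0.0, 1.0]] 449.92708887511714 ['intrinsics', 'pose']
0.1 [ 0.1543358  -0.60506628  0.23801613] [ 9.92205445e-01  1.24610169e-01 -1.55290639e-04 -7.97714402e-04] 0.9989740832792816
```

View pics/a.png

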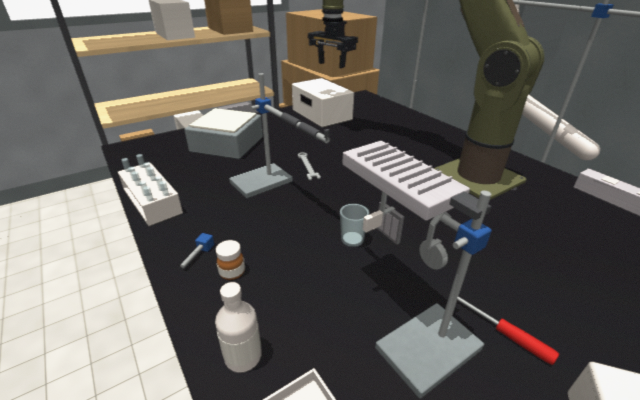

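View pics/b.png

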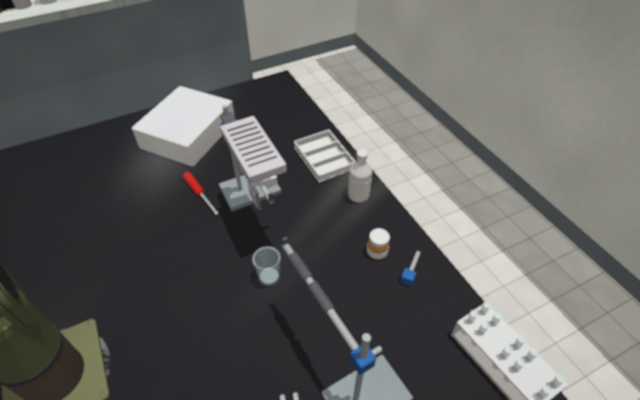

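The scene view shows the lamp at (405,175), the fin at (373,220), the disc at (433,252), the beaker at (354,225), the jar at (230,258) and the groove rail from (326,135) to (265,105). In the side view, that rail runs from (287,243) to (363,355).

Run:
```python
from h import *
A,a=cloud('scene');B,b=cloud('side')
c1=cv2.resize(a[90:280,240:500],None,fx=3,fy=3,interpolation=cv2.INTER_CUBIC)[:, :800]
c2=cv2.resize(b[110:370,200:400],None,fx=3,fy=3,interpolation=cv2.INTER_CUBIC)
cv2.imwrite('pics/c1.png',c1[:570,:780]); cv2.imwrite('pics/c2.png',cv2.resize(c2,(460,598)))
def q(P,l):
    for u,v in l: print((u,v),np.nanmedian(P[v-1:v+2,u-1:u+2].reshape(-1,3),0).round(3))
print('scene');q(A,[(373,220),(378,217),(370,223),(390,225),(433,252),(405,175),(430,207),(347,158),(463,195),(345,235),(230,258),(326,135),(310,128),(300,124),(290,119),(280,114),(272,110),(485,210),(450,222),(262,90)])
print('side');q(B,[(287,243),(295,255),(303,267),(310,278),(318,290),(326,302),(335,315),(345,330),(363,345),(225,125),(265,175),(283,157),(243,120),(267,255),(378,238),(258,195),(270,187)])
```

```text
scene
(373, 220) [0.605 0.174 0.19 ]
(378, 217) [0.593 0.174 0.191]
(370, 223) [0.612 0.174 0.186]
(390, 225) [0.564 0.177 0.162]
(433, 252) [0.568 0.283 0.177]
(405, 175) [0.6   0.226 0.307]
(430, 207) [0.618 0.296 0.295]
(347, 158) [0.624 0.112 0.293]
(463, 195) [0.559 0.303 0.298]
(345, 235) [0.554 0.032 0.033]
(230, 258) [ 0.821 -0.011  0.062]
(326, 135) [ 0.546 -0.066  0.25 ]
(310, 128) [ 0.553 -0.124  0.248]
(300, 124) [ 0.558 -0.161  0.247]
(290, 119) [ 0.562 -0.201  0.246]
(280, 114) [ 0.564 -0.253  0.244]
(272, 110) [ 0.566 -0.292  0.242]
(485, 210) [0.561 0.342 0.296]
(450, 222) [0.568 0.3   0.251]
(262, 90) [ 0.566 -0.344  0.282]
side
(287, 243) [ 0.547 -0.071  0.244]
(295, 255) [ 0.548 -0.107  0.247]
(303, 267) [ 0.551 -0.14   0.247]
(310, 278) [ 0.553 -0.167  0.243]
(318, 290) [ 0.554 -0.2    0.247]
(326, 302) [ 0.555 -0.23   0.247]
(335, 315) [ 0.559 -0.258  0.243]
(345, 330) [ 0.561 -0.292  0.243]
(363, 345) [ 0.557 -0.352  0.303]
(225, 125) [0.547 0.292 0.298]
(265, 175) [0.571 0.097 0.284]
(283, 157) [0.742 0.422 0.   ]
(243, 120) [0.594 0.29  0.298]
(267, 255) [0.535 0.05  0.056]
(378, 238) [ 0.807 -0.039  0.07 ]
(258, 195) [0.559 0.139 0.181]
(270, 187) [0.604 0.167 0.167]
```

View pics/c1.png

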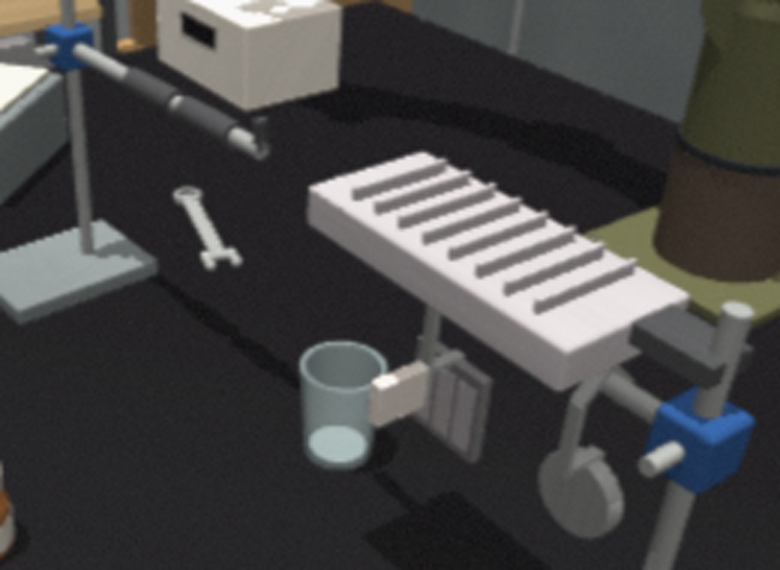

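View pics/c2.png

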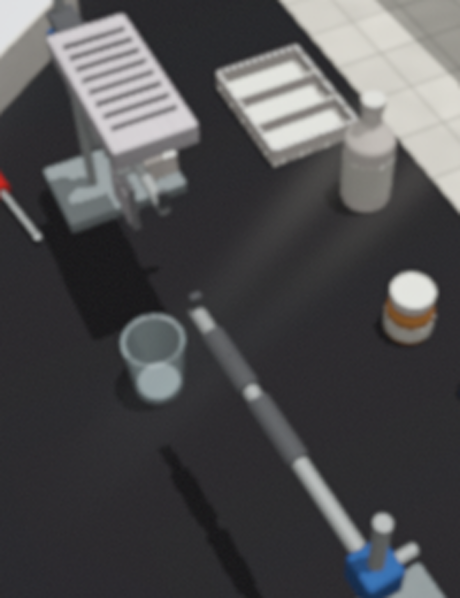

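Groove shows as a bright ring at scene px (298,124) and side px (310,280), about y −0.169. Next I'll refine the rail axes, fin and lamp edges from the depth cloud.

Run:
```python
from h import *
from scipy.optimize import least_squares
for n in('scene','side'):
    P,im=cloud(n); Q=P.reshape(-1,3); Q=Q[np.isfinite(Q).all(1)]
    g=Q[(abs(Q[:,0]-.555)<.04)&(Q[:,1]>-.29)&(Q[:,1]<-.03)&(Q[:,2]>.2)&(Q[:,2]<.29)]
    print(n,len(g),'y max',g[:,1].max())
    # bins
    for y in np.arange(-.29,-.03,.015):
        s=g[(abs(g[:,1]-y)<.0075)]
        if len(s)>4: print(round(y,3),len(s),'x',s[:,0].min().round(3),s[:,0].max().round(3),'zmax',np.sort(s[:,2])[-2].round(4))
    m=(g[:,2]<.255)
    h=g[m]
    def f(p,full=False):
        t=h[:,1]+.15; x=p[0]+p[1]*t; z=p[2]
        d=np.hypot((h[:,0]-x)/np.hypot(1,p[1]),h[:,2]-z)
        rad=np.where((h[:,1]<p[3]+.045)&(h[:,1]>p[3]-.045),.011,.007)
        return d-rad
    for mid in(-.155,-.165,-.175): 
        so=least_squares(lambda p:f([p[0],p[1],p[2],mid]),[.553,-.066,.236],loss='soft_l1',f_scale=.001); print(mid,so.x.round(4),so.cost)
    # lamp
    L=Q[(Q[:,0]>.45)&(Q[:,0]<.68)&(Q[:,1]>.03)&(Q[:,1]<.4)&(Q[:,2]>.285)&(Q[:,2]<.315)]
    zt=np.median(L[L[:,2]>.29][:,2]); T=L[abs(L[:,2]-zt)<.006]
    r2=cv2.minAreaRect((T[:,:2]*1000).astype(np.float32)); print('lamp',zt,r2,cv2.boxPoints(r2).round().tolist())
    # fin + stop + hook
    for nm,lo,hi in [('fin',(.575,.1,.13),(.66,.22,.215)),('rodfree',(.53,.0,.22),(.6,.115,.27)),('plate',(.5,.1,.1),(.575,.22,.2)),('disc',(.5,.24,.1),(.6,.35,.22)),('beak',(.48,0,.02),(.62,.09,.1)),('jar',(.76,-.08,.02),(.86,.04,.1))]:
        F=Q[((Q>lo)&(Q<hi)).all(1)]
        if len(F): print(nm,len(F),np.percentile(F,[2,50,98],axis=0).round(3).tolist())
```

```text
scene 537 y max -0.06279086103105413
-0.29 5 x 0.562 0.567 zmax 0.2439
-0.275 19 x 0.559 0.568 zmax 0.2461
-0.26 20 x 0.557 0.565 zmax 0.2459
-0.245 18 x 0.556 0.568 zmax 0.2492
-0.23 29 x 0.554 0.567 zmax 0.25
-0.215 33 x 0.551 0.566 zmax 0.25
-0.2 32 x 0.547 0.566 zmax 0.2498
-0.185 53 x 0.544 0.565 zmax 0.2497
-0.17 20 x 0.55 0.562 zmax 0.2485
-0.155 34 x 0.547 0.563 zmax 0.2495
-0.14 43 x 0.543 0.562 zmax 0.2496
-0.125 38 x 0.543 0.562 zmax 0.2495
-0.11 42 x 0.544 0.559 zmax 0.2498
-0.095 54 x 0.537 0.558 zmax 0.2487
-0.08 28 x 0.543 0.554 zmax 0.2455
-0.065 69 x 0.539 0.551 zmax 0.2631
-0.155 [ 0.5509 -0.0793  0.239 ] 0.000625432816345964
-0.165 [ 0.5509 -0.0733  0.2391] 0.0006468108823967726
-0.175 [ 0.551  -0.0673  0.2391] 0.0006449067940940187
lamp 0.29928717163356616 ((579.657470703125, 218.98092651367188), (91.47654724121094, 247.73590087890625), 0.8608675599098206) [[532.0, 342.0], [536.0, 94.0], [627.0, 96.0], [624.0, 344.0]]
fin 351 [[0.58, 0.164, 0.17], [0.604, 0.173, 0.191], [0.622, 0.175, 0.212]]
plate 634 [[0.556, 0.143, 0.132], [0.563, 0.178, 0.166], [0.569, 0.199, 
[... 979 characters left out ...]
715  0.2375] 0.0013635283751654082
lamp 0.2983220107616412 ((576.6367797851562, 218.86599731445312), (90.5648193359375, 248.8980255126953), 0.21310533583164215) [[531.0, 343.0], [532.0, 94.0], [622.0, 95.0], [621.0, 343.0]]
fin 126 [[0.585, 0.162, 0.168], [0.603, 0.165, 0.187], [0.619, 0.17, 0.198]]
rodfree 128 [[0.557, 0.05, 0.242], [0.561, 0.078, 0.251], [0.567, 0.114, 0.269]]
plate 207 [[0.551, 0.137, 0.135], [0.553, 0.154, 0.174], [0.567, 0.194, 0.195]]
disc 108 [[0.553, 0.254, 0.105], [0.556, 0.297, 0.155], [0.562, 0.338, 0.185]]
beak 539 [[0.492, 0.001, 0.022], [0.526, 0.044, 0.061], [0.553, 0.055, 0.086]]
jar 487 [[0.787, -0.063, 0.022], [0.806, -0.046, 0.064], [0.834, -0.015, 0.073]]
```

Request:
step_arm([
  [0,0,40,0,0,0,0],
  [0,0,40,0,0,0,0],
  [0,0,40,0,0,0,0],
  [0,0,40,0,0,0,0],
  [0,0,40,0,0,0,0],
  [0,0,40,0,0,0,0],
  [0,0,0,0,0,0,0],
])

```text
clock: 0.8
tool_pos: [0.1554, -0.6074, 0.4844]
eef_rot: [0.992, 0.124, 0.001, 0.005]
contact_force: [0.4, -1.4, 0.8]
opening: 1.001
finger_force: 0.0
```

Request:
step_arm([
  [26,38.5,0,0,0,-0.0115,0],
  [26,38.5,0,0,0,-0.0115,0],
  [26,38.5,0,0,0,-0.0115,0],
  [26,38.5,0,0,0,-0.0115,0],
  [26,38.5,0,0,0,-0.0115,0],
  [26,38.5,0,0,0,-0.0115,0],
  [26,38.5,0,0,0,-0.0115,0],
  [26,38.5,0,0,0,-0.0115,0],
  [26,38.5,0,0,0,-0.0115,0],
  [26,38.5,0,0,0,-0.0115,0],
  [26,38.5,0,0,0,-0.0115,0],
  [26,38.5,0,0,0,-0.0115,0],
  [26,38.5,0,0,0,-0.0115,0],
  [26,38.5,0,0,0,-0.0115,0],
  [26,38.5,0,0,0,-0.0115,0],
  [26,38.5,0,0,0,-0.0115,0],
  [26,38.5,0,0,0,-0.0115,0],
  [26,38.5,0,0,0,-0.0115,0],
  [26,38.5,0,0,0,-0.0115,0],
  [26,38.5,0,0,0,-0.0115,0],
])

```text
clock: 2.8
tool_pos: [0.675, 0.1657, 0.4773]
eef_rot: [1.0, 0.01, -0.001, 0.001]
contact_force: [0.9, -1.0, 0.7]
opening: 0.998
finger_force: 0.0
```

Request:
step_arm([
  [0,0,0,0,0.147,0,0],
  [0,0,0,0,0.147,0,0],
  [0,0,0,0,0.147,0,0],
  [0,0,0,0,0.147,0,0],
  [0,0,0,0,0.147,0,0],
  [0,0,0,0,0,0,0],
  [0,0,0,0,0,0,0],
])

```text
clock: 3.5
tool_pos: [0.623, 0.1541, 0.4485]
eef_rot: [0.974, -0.015, -0.224, -0.036]
contact_force: [-0.1, -0.1, -0.2]
opening: 1.001
finger_force: 0.0
```

Request:
step_arm([
  [3,0,-40,0,0,0,0],
  [3,0,-40,0,0,0,0],
  [3,0,-40,0,0,0,0],
  [3,0,-40,0,0,0,0],
  [3,0,-40,0,0,0,0],
  [0,0,-14,0,0,0,0],
  [0,0,0,0,0,0,0],
  [0,0,0,0,0,0,0],
])

```text
clock: 4.3
tool_pos: [0.6387, 0.1547, 0.2365]
eef_rot: [0.974, -0.014, -0.223, -0.037]
contact_force: [0.2, -0.1, -0.1]
opening: 1.002
finger_force: 0.0
```

Run:
```python
from h import *
s=r.get_state(); print(s['tool_pos'],s['q'].round(2) if hasattr(s['q'],'round') else s['q'],R.from_quat(s['eef_rot']).as_matrix().round(3).tolist())
a=snap('wrist')[0];b=snap('scene')[0]
P,_=cloud('wrist');Q=P.reshape(-1,3);Q=Q[np.isfinite(Q).all(1)]
F=Q[((Q>(.585,.13,.15))&(Q<(.65,.21,.2))).all(1)];print(len(F),np.percentile(F,[2,50,98],axis=0).round(3) if len(F) else 0)
cv2.imwrite('pics/d.png',np.hstack([cv2.resize(a,(400,250)),b[100:350,200:600]]))
```

```text
[0.63867507 0.1547158  0.23654558] [-0.3   1.    0.23  0.98 -0.33  1.63 -1.68] [[0.9, -0.044, -0.433], [-0.01, -0.997, 0.079], [-0.435, -0.067, -0.898]]
1368 [[0.586 0.164 0.17 ]
 [0.615 0.168 0.196]
 [0.622 0.174 0.199]]
```

View pics/d.png

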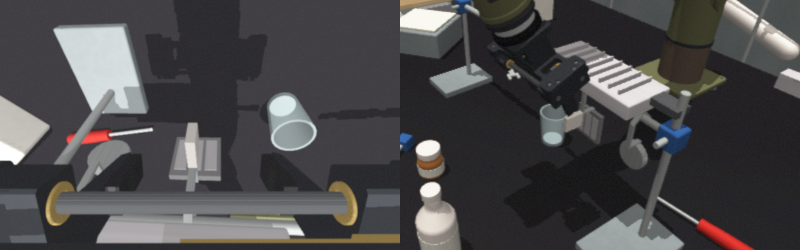

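The left (wrist) half shows the fin centred between the fingers with the beaker clear to the right. In the right half, the gripper has tilted only 26° and sits near the lamp edge. I'll back off in x, then finish the lean.

Request:
step_arm([
  [30,8,0,0,0,0,0],
  [10,6,0,0,0,0,0],
  [0,0,0,0,0,0,0],
])

```text
clock: 4.7
tool_pos: [0.679, 0.1691, 0.2356]
eef_rot: [0.974, -0.014, -0.222, -0.037]
contact_force: [0.2, -0.1, -1.2]
opening: 1.001
finger_force: 0.0
```

```bash
cat >> h.py <<'E'
def tgt(yaw,lean):
    return R.from_euler('z',yaw)*R.from_euler('y',lean)*R.from_quat([1,0,0,0])
def togo(pos,yaw,lean):
    s=r.get_state(); p=np.array(s['tool_pos']); q=R.from_quat(s['eef_rot'])
    print('t',round(s['clock'],2),'pos',p.round(4),'shift mm',((np.array(pos)-p)*1000).round(1),'turn',(tgt(yaw,lean)*q.inv()).as_rotvec().round(3),'F',np.round(s['contact_force'],1),'M',np.round(s['moment'],2),'q',np.round(s['q'],2))
E
python3 - <<'E'
from h import *
togo([.68,.169,.25],.02,.72)
print(tgt(.02,.72).as_matrix().round(3))
P,_=cloud('wrist');Q=P.reshape(-1,3);Q=Q[np.isfinite(Q).all(1)]
F=Q[((Q>(.585,.155,.14))&(Q<(.63,.185,.22))).all(1)]
for x in np.arange(.585,.63,.005):
    s=F[abs(F[:,0]-x)<.0025]
    if len(s)>3: print(x.round(3),len(s),s[:,1].min().round(3),s[:,1].max().round(3),np.percentile(s[:,2],[2,50,95]).round(3))
P,_=cloud('scene');Q=P.reshape(-1,3);Q=Q[np.isfinite(Q).all(1)]
B=Q[((Q>(.6,.1,.03))&(Q<(1.0,.35,.3))).all(1)];B=B[B[:,0]>.7]
print('bottle',np.percentile(B,[1,50,99],axis=0).round(3).tolist())
for n in ('side',):
    P,_=cloud(n);Q=P.reshape(-1,3);Q=Q[np.isfinite(Q).all(1)]
    F=Q[((Q>(.54,.03,.22))&(Q<(.585,.09,.29))).all(1)]
    for y in np.arange(.04,.09,.005):
        s=F[abs(F[:,1]-y)<.0025]
        if len(s)>3: print(y.round(3),len(s),s[:,0].min().round(3),s[:,0].max().round(3),np.percentile(s[:,2],[5,50,95]).round(3))
E
```

```text
t 4.7 pos [0.679  0.1691 0.2356] shift mm [ 1.  -0.1 14.4] turn [-0.063  0.27   0.072] F [ 0.2 -0.1 -1.2] M [-0.05 -0.44 -0.01] q [-0.29  1.09  0.23  0.74 -0.35  1.76 -1.73]
[[ 0.752  0.02  -0.659]
 [ 0.015 -1.    -0.013]
 [-0.659  0.    -0.752]]
0.585 56 0.164 0.174 [0.177 0.198 0.2  ]
0.59 96 0.164 0.174 [0.174 0.198 0.199]
0.595 110 0.164 0.174 [0.171 0.198 0.199]
0.6 107 0.164 0.174 [0.175 0.198 0.199]
0.605 125 0.164 0.174 [0.172 0.198 0.199]
0.61 121 0.164 0.174 [0.173 0.198 0.199]
0.615 130 0.164 0.174 [0.173 0.198 0.199]
0.62 613 0.164 0.174 [0.169 0.187 0.198]
0.625 13 0.164 0.173 [0.173 0.187 0.197]
bottle [[0.704, 0.157, 0.03], [0.881, 0.188, 0.107], [0.909, 0.305, 0.295]]
0.05 36 0.557 0.567 [0.246 0.257 0.271]
0.055 20 0.557 0.566 [0.241 0.263 0.271]
0.065 4 0.557 0.56 [0.246 0.249 0.251]
0.07 5 0.557 0.561 [0.248 0.252 0.252]
0.075 5 0.557 0.564 [0.248 0.25  0.253]
0.08 8 0.556 0.567 [0.248 0.25  0.252]
0.085 9 0.558 0.567 [0.249 0.251 0.252]
```

Request:
step_arm([
  [-3,0,-8,-0.02,0.08,0.02,0],
  [-3,0,-8,-0.02,0.08,0.02,0],
  [-3,0,-8,-0.02,0.08,0.03,0],
  [0,0,0,0,0,0,0],
  [0,0,0,0,0,0,0],
])

```text
clock: 5.2
tool_pos: [0.6589, 0.1668, 0.2088]
eef_rot: [0.942, 0.008, -0.335, 0.0]
contact_force: [-0.2, 0.0, 0.4]
opening: 0.997
finger_force: 0.0
```

```bash
python3 -c "
from h import *
togo([.653,.169,.227],0.01,.7)"
```

```text
t 5.2 pos [0.6589 0.1668 0.2088] shift mm [-5.9  2.2 18.2] turn [-0.005  0.016 -0.006] F [-0.2  0.   0.4] M [ 0.04 -0.56 -0.  ] q [-0.25  1.27  0.02  0.44 -0.19  2.09 -1.82]
```

Request:
step_arm([
  [-15,1,-11,0,0,0,0],
  [-15,1,-11,0,0,0,0],
  [-14,0,-11,0,0,0,0],
  [-13,0,-10,0,0,0,0],
  [0,0,0,0,0,0,0],
  [0,0,0,0,0,0,0],
])

```text
clock: 5.8
tool_pos: [0.6032, 0.1679, 0.1671]
eef_rot: [0.943, 0.007, -0.334, 0.002]
contact_force: [0.0, 0.3, 0.1]
opening: 1.001
finger_force: 0.0
```

Run:
```python
from h import *
togo([.602,.169,.1655],0.01,.7)
a=snap('wrist')[0]
cv2.imwrite('pics/e.png',a[150:])
P,_=cloud('wrist');Q=P.reshape(-1,3);Q=Q[np.isfinite(Q).all(1)]
F=Q[((Q>(.575,.155,.14))&(Q<(.63,.185,.205))).all(1)]
print(len(F),np.percentile(F,[2,50,98],axis=0).round(3).tolist())
```

```text
t 5.8 pos [0.6032 0.1679 0.1671] shift mm [-1.2  1.1 -1.6] turn [-0.002  0.02  -0.004] F [0.  0.3 0.1] M [ 0.06 -0.62  0.02] q [-0.27  1.16  0.01  0.87 -0.17  1.77 -1.79]
1751 [[0.583, 0.165, 0.17], [0.622, 0.169, 0.185], [0.623, 0.174, 0.204]]
```

Positioned on the fin, with no contact and joints in range. Closing with moderate force.

Request:
step_arm([
  [0,1,0,0,0,0,0.5],
  [0,0,0,0,0,0,0.8],
  [0,0,0,0,0,0,1],
  [0,0,0,0,0,0,1],
  [0,0,0,0,0,0,1],
  [0,0,0,0,0,0,1],
  [0,0,0,0,0,0,1],
  [0,0,0,0,0,0,1],
], force=30)

```text
clock: 6.65
tool_pos: [0.602, 0.1697, 0.1646]
eef_rot: [0.942, 0.008, -0.335, 0.001]
contact_force: [-0.1, -0.8, 1.1]
opening: 0.297
finger_force: 0.0
```

Request:
step_arm([
  [0,0,0,0,0,0,1],
  [0,0,0,0,0,0,1],
  [0,0,0,0,0,0,1],
  [0,0,0,0,0,0,1],
  [0,0,0,0,0,0,1],
  [0,0,0,0,0,0,1],
])

```text
clock: 7.25
tool_pos: [0.602, 0.1698, 0.1646]
eef_rot: [0.942, 0.008, -0.335, 0.001]
contact_force: [0.5, 0.3, -0.2]
opening: 0.108
finger_force: 30.0
```

Gripped, but the lift beside the lamp would be tight at this lean (clearance under 0 at full rise). I'll regrip with more lean (~0.9 rad), since joint 6 has room.

Request:
step_arm([
  [0,0,0,0,0,0,0.7],
  [0,0,0,0,0,0,0.7],
  [0,0,0,0,0,0,0.7],
  [0,0,0,0,0,0,0.7],
  [-1,0,1,0,0.07,0,0.7],
  [-1,0,1,0,0.07,0,0.7],
  [-1,0,1,0,0.08,0,0.7],
  [0,0,0,0,0,0,0.7],
  [0,0,0,0,0,0,0.7],
])

```text
clock: 8.15
tool_pos: [0.596, 0.1691, 0.1669]
eef_rot: [0.9, 0.008, -0.437, -0.0]
contact_force: [0.1, -0.1, 0.8]
opening: 0.297
finger_force: 0.0
```

```bash
python3 -c "
from h import *
togo([.599,.169,.1677],0.01,.9); print(r.get_state()['opening'])"
```

```text
t 8.15 pos [0.596  0.1691 0.1669] shift mm [ 3.  -0.1  0.8] turn [-0.007 -0.004 -0.004] F [ 0.1 -0.1  0.8] M [ 0.02 -0.7  -0.02] q [-0.23  1.31 -0.1   0.61 -0.15  2.09 -1.87]
0.2966175234500851
```

Request:
step_arm([
  [3,0,-1,0,-0.06,0,0.7],
  [1,0,0,0,0,0,0.7],
  [0,0,0,0,0,0,1],
  [0,0,0,0,0,0,1],
  [0,0,0,0,0,0,1],
  [0,0,0,0,0,0,1],
  [0,0,0,0,0,0,1],
  [0,0,0,0,0,0,1],
  [0,0,0,0,0,0,1],
  [0,0,0,0,0,0,1],
], force=45)

```text
clock: 9.15
tool_pos: [0.6003, 0.1695, 0.1662]
eef_rot: [0.913, 0.008, -0.409, 0.0]
contact_force: [-2.2, 1.1, 3.5]
opening: 0.106
finger_force: 45.0
```

```bash
python3 -c "
from h import *
togo([.601,.169,.167],0.01,.84); print(r.get_state()['opening'])"
```

```text
t 9.15 pos [0.6003 0.1695 0.1662] shift mm [ 0.7 -0.5  0.8] turn [-0.006 -0.002 -0.005] F [-2.2  1.1  3.5] M [ 0.07  0.13 -0.19] q [-0.23  1.28 -0.1   0.67 -0.14  2.01 -1.86]
0.10589178054102127
```

Request:
step_arm([
  [0,0,2,0,0,0,1],
  [0,0,2,0,0,0,1],
  [0,-8,0,0,0,0,1],
  [0,-10,0,0,0,0,1],
  [0,-10,0,0,0,0,1],
  [0,-10,0,0,0,0,1],
  [0,-10,0,0,0,0,1],
  [0,0,0,0,0,0,1],
])

```text
clock: 9.95
tool_pos: [0.6008, 0.1189, 0.17]
eef_rot: [0.913, 0.006, -0.408, 0.001]
contact_force: [0.3, 0.2, -2.8]
opening: 0.11
finger_force: 45.0
```

```bash
python3 -c "
from h import *
togo([.602,.072,.171],0.01,.84); print(r.get_state()['opening'])"
```

```text
t 9.95 pos [0.6008 0.1189 0.17  ] shift mm [  1.2 -46.9   1. ] turn [-0.004 -0.001 -0.002] F [ 0.3  0.2 -2.8] M [ 0.   -1.06 -0.02] q [-0.17  1.25 -0.08  0.73 -0.1   1.99 -1.79]
0.11006869385215391
```

Request:
step_arm([
  [0,-10,0,0,0,0,1],
  [0,-10,0,0,0,0,1],
  [0,-10,0,0,0,0,1],
  [0,-8,0,0,0,0,1],
  [1,-5,0,0,0,0,1],
  [0,-3,0,0,0,0,1],
  [0,0,0,0,0,0,1],
  [0,0,0,0,0,0,1],
])

```text
clock: 10.75
tool_pos: [0.6015, 0.0758, 0.1699]
eef_rot: [0.913, 0.008, -0.408, 0.0]
contact_force: [0.2, 1.1, -2.0]
opening: 0.106
finger_force: 45.0
```

Run:
```python
from h import *
togo([.602,.072,.171],0.01,.84)
a=snap('side')[0];b=snap('scene')[0]
cv2.imwrite('pics/f.png',np.hstack([cv2.resize(a[110:260,190:350],(420,394)),cv2.resize(b[120:310,300:490],(394,394))[:,:380]]))
P,_=cloud('side');Q=P.reshape(-1,3);Q=Q[np.isfinite(Q).all(1)]
F=Q[((Q>(.53,.03,.22))&(Q<(.60,.1,.30))).all(1)]
for y in np.arange(.045,.1,.004):
    s=F[abs(F[:,1]-y)<.002]
    if len(s)>3: print(y.round(3),len(s),s[:,0].min().round(3),s[:,0].max().round(3),np.percentile(s[:,2],[5,50,95]).round(3))
```

```text
t 10.75 pos [0.6015 0.0758 0.1699] shift mm [ 0.5 -3.8  1.1] turn [-0.007 -0.002 -0.005] F [ 0.2  1.1 -2. ] M [-0.04 -1.03 -0.02] q [-0.12  1.24 -0.08  0.75 -0.06  1.98 -1.73]
0.049 15 0.557 0.567 [0.245 0.259 0.271]
0.053 35 0.557 0.568 [0.244 0.257 0.27 ]
0.057 6 0.557 0.567 [0.255 0.269 0.271]
0.065 6 0.557 0.56 [0.246 0.25  0.252]
0.069 26 0.543 0.582 [0.227 0.242 0.257]
0.073 45 0.543 0.583 [0.232 0.25  0.261]
0.077 21 0.543 0.582 [0.234 0.251 0.261]
0.081 5 0.553 0.579 [0.246 0.251 0.257]
0.089 4 0.557 0.563 [0.246 0.249 0.252]
0.093 20 0.534 0.591 [0.249 0.281 0.296]
0.097 218 0.533 0.6 [0.274 0.287 0.298]
```

View pics/f.png

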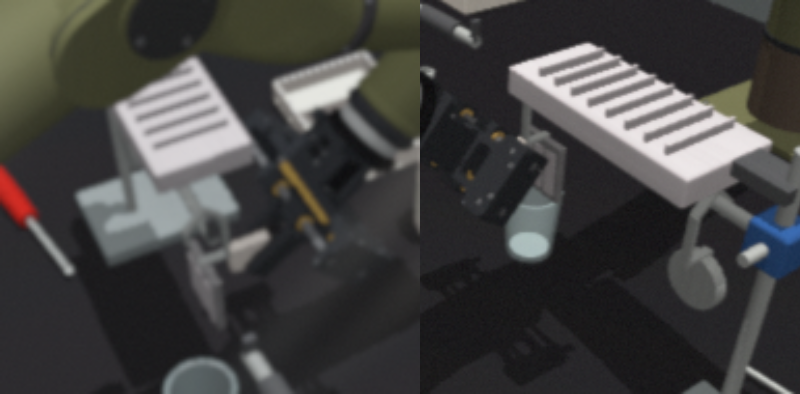

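The hook is at y≈0.075, between the lamp edge (0.094) and the tab (0.056), with the gripper clear of the lamp's far edge. Lifting.

Request:
step_arm([
  [0,0,4,0,0,0,1],
  [1,0,4,0,0,0,1],
  [1,0,4,0,0,0,1],
  [1,0,4,0,0,0,1],
  [0,0,0,0,0,0,1],
])

```text
clock: 11.35
tool_pos: [0.605, 0.0754, 0.1866]
eef_rot: [0.913, 0.008, -0.408, 0.0]
contact_force: [-0.1, 0.4, -1.7]
opening: 0.11
finger_force: 45.0
```

Request:
step_arm([
  [0,0,4,0,0,0,1],
  [0,0,4,0,0,0,1],
  [0,0,3,0,0,0,1],
  [0,0,0,0,0,0,1],
  [0,0,0,0,0,0,1],
])

```text
clock: 11.85
tool_pos: [0.6045, 0.0754, 0.1969]
eef_rot: [0.913, 0.008, -0.408, 0.0]
contact_force: [-0.0, 0.1, -2.3]
opening: 0.105
finger_force: 45.0
```

Run:
```python
from h import *
togo([.606,.076,.197],0.01,.84)
snap('side')
P,_=cloud('side');Q=P.reshape(-1,3);Q=Q[np.isfinite(Q).all(1)]
F=Q[((Q>(.53,.03,.22))&(Q<(.60,.1,.31))).all(1)]
for y in np.arange(.045,.094,.004):
    s=F[abs(F[:,1]-y)<.002]
    if len(s)>3: print(y.round(3),len(s),s[:,0].min().round(3),s[:,0].max().round(3),np.percentile(s[:,2],[5,50,95]).round(3))
```

```text
t 11.85 pos [0.6045 0.0754 0.1969] shift mm [1.5 0.6 0.1] turn [-0.006 -0.001 -0.005] F [-0.   0.1 -2.3] M [-0.01 -1.07 -0.  ] q [-0.13  1.22 -0.07  0.72 -0.07  2.03 -1.74]
0.045 5 0.558 0.564 [0.221 0.222 0.223]
0.049 16 0.557 0.567 [0.221 0.252 0.271]
0.053 40 0.557 0.568 [0.223 0.253 0.27 ]
0.057 13 0.558 0.567 [0.222 0.247 0.27 ]
0.061 6 0.557 0.564 [0.221 0.223 0.241]
0.065 10 0.557 0.564 [0.221 0.235 0.251]
0.069 58 0.546 0.6 [0.222 0.249 0.282]
0.073 79 0.546 0.598 [0.223 0.262 0.287]
0.077 47 0.546 0.598 [0.223 0.252 0.286]
0.081 16 0.548 0.594 [0.222 0.251 0.283]
0.085 10 0.557 0.565 [0.222 0.249 0.253]
0.089 5 0.557 0.565 [0.245 0.251 0.252]
0.093 21 0.538 0.599 [0.222 0.283 0.297]
```

Request:
step_arm([
  [-1,0,3,0,0,0,1],
  [0,-6,0,0,0,0,1],
  [0,-6,0,0,0,0,1],
  [0,-6,0,0,0,0,1],
  [0,-6,0,0,0,0,1],
  [0,-6,0,0,0,0,1],
  [0,-6,0,0,0,0,1],
  [0,0,0,0,0,0,1],
])

```text
clock: 12.7
tool_pos: [0.6036, 0.038, 0.1999]
eef_rot: [0.913, 0.007, -0.408, 0.0]
contact_force: [0.1, 0.2, -1.9]
opening: 0.112
finger_force: 45.0
```

Request:
step_arm([
  [0,-6,0,0,0,0,1],
  [0,-6,0,0,0,0,1],
  [0,-6,0,0,0,0,1],
  [0,-6,0,0,0,0,1],
  [0,-6,0,0,0,0,1],
  [0,-6,0,0,0,0,1],
  [0,0,0,0,0,0,1],
  [0,0,0,0,0,0,1],
])

```text
clock: 13.5
tool_pos: [0.6035, 0.0033, 0.1999]
eef_rot: [0.913, 0.008, -0.408, 0.0]
contact_force: [0.1, 0.7, -1.9]
opening: 0.107
finger_force: 45.0
```

Run:
```python
from h import *
togo([.60,-.0,.21],0.01,.84)
snap('side');a=snap('scene')[0]
P,_=cloud('side');Q=P.reshape(-1,3);Q=Q[np.isfinite(Q).all(1)]
F=Q[((Q>(.53,-.02,.24))&(Q<(.60,.02,.31))).all(1)]
print(len(F),np.percentile(F,[2,50,98],axis=0).round(3).tolist())
```

```text
t 13.5 pos [0.6035 0.0033 0.1999] shift mm [-3.5 -3.3 10.1] turn [-0.006 -0.002 -0.004] F [ 0.1  0.7 -1.9] M [ 0.04 -1.08  0.  ] q [-0.04  1.21 -0.06  0.75 -0.01  2.02 -1.64]
121 [[0.545, -0.003, 0.245], [0.564, 0.0, 0.278], [0.585, 0.007, 0.292]]
```

Off the lamp rail and held, with the hook apex at about (0.565, 0.002, 0.285). Raising it and carrying it over the groove.

Request:
step_arm([
  [0,-5,10,0,0,0,1],
  [0,-10,10,0,0,0.01,1],
  [0,-15,5,0,0,0.01,1],
  [-1,-15,0,0,0,0.01,1],
  [-1,-15,0,0,0,0.01,1],
  [-1,-15,0,0,0,0.01,1],
  [-2,-15,0,0,0,0,1],
  [-2,-15,0,0,0,0,1],
  [-2,-15,0,0,0,0,1],
  [-2,-15,0,0,0,0,1],
  [-1,-15,0,0,0,0,1],
  [-1,-10,0,0,0,0,1],
  [-1,-6,0,0,0,0,1],
  [0,-4,0,0,0,0,1],
  [0,0,0,0,0,0,1],
  [0,0,0,0,0,0,1],
  [0,0,0,0,0,0,1],
])

```text
clock: 15.3
tool_pos: [0.604, -0.1511, 0.2206]
eef_rot: [0.921, 0.042, -0.387, -0.0]
contact_force: [51.2, 31.0, -4.3]
opening: 0.125
finger_force: 45.7
```

```bash
cat >> h.py <<'E'
def hook(save=None):
    for n in('side','scene'):
        a=snap(n)[0]; P,_=cloud(n);Q=P.reshape(-1,3);Q=Q[np.isfinite(Q).all(1)]
        F=Q[((Q>(.51,-.20,.2))&(Q<(.60,-.13,.33))).all(1)]
        zt=np.sort(F[:,2])[-3]; T=F[F[:,2]>zt-.012]
        print(n,'peak z',zt.round(4),'top centre',np.percentile(T,[3,50,97],axis=0)[:, :2].round(3).tolist(),len(T))
        if save: cv2.imwrite(f'pics/{save}_{n}.png',a)
E
python3 - <<'E'
from h import *
togo([.5895,-.167,.225],0.06,.84)
hook('g')
a=cv2.imread('pics/g_side.png');b=cv2.imread('pics/g_scene.png')
cv2.imwrite('pics/g.png',np.hstack([cv2.resize(a[190:340,230:390],(400,375)),cv2.resize(b[50:200,220:380],(400,375))]))
E
```

```text
t 15.3 pos [ 0.604  -0.1511  0.2206] shift mm [-14.5 -15.9   4.4] turn [-0.036  0.044 -0.016] F [51.2 31.  -4.3] M [ 4.34 -8.45 -4.95] q [ 0.12  1.18 -0.03  0.72  0.14  2.03 -1.37]
side peak z 0.3124 top centre [[0.556, -0.151], [0.567, -0.148], [0.581, -0.143]] 60
scene peak z 0.3129 top centre [[0.561, -0.151], [0.575, -0.145], [0.585, -0.142]] 40
```

View pics/g.png

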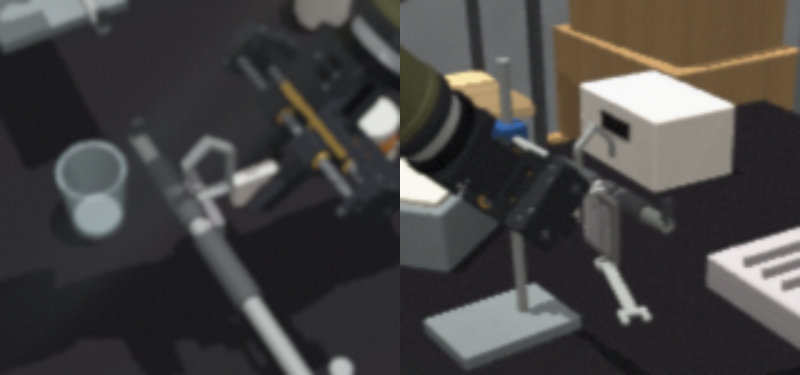

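The side picture shows the carrier's plate (185,195) caught against the sleeve. I went too high, so the plate reached rod level. I'll back off in +x, then return to the free end and enter at the right height.

Request:
step_arm([
  [10,3,0,0,0,0,1],
  [15,3,0,0,0,0,1],
  [15,0,0,0,0,0,1],
  [0,0,0,0,0,0,1],
  [0,0,0,0,0,0,1],
])

```text
clock: 15.9
tool_pos: [0.6085, -0.1623, 0.2189]
eef_rot: [0.913, 0.029, -0.407, 0.011]
contact_force: [-0.2, -0.1, -1.6]
opening: 0.113
finger_force: 44.9
```

Run:
```python
from h import *
togo([.6535,-.02,.20],0.06,.84)
print(r.get_state()['opening'])
```

```text
t 15.9 pos [ 0.6085 -0.1623  0.2189] shift mm [ 45.  142.3 -18.9] turn [-0.004  0.    -0.002] F [-0.2 -0.1 -1.6] M [ 0.08 -1.01 -0.01] q [ 0.03  1.26  0.42  0.64 -0.12  2.09 -1.19]
0.11315399574557719
```

Request:
step_arm([
  [2,10,0,0,0,0,1],
  [0,15,0,0,0,0,1],
  [0,15,0,0,0,0,1],
  [0,15,0,0,0,0,1],
  [0,0,0,0,0,0,1],
])

```text
clock: 16.4
tool_pos: [0.6109, -0.1025, 0.219]
eef_rot: [0.913, 0.032, -0.406, 0.01]
contact_force: [1.1, 0.4, -1.7]
opening: 0.111
finger_force: 44.9
```

Request:
step_arm([
  [0,15,0,0,0,0,1],
  [0,15,0,0,0,0,1],
  [0,15,0,0,0,0,1],
  [0,15,0,0,0,0,1],
  [0,15,0,0,0,0,1],
  [0,15,0,0,0,0,1],
  [0,10,0,0,0,0,1],
  [0,0,0,0,0,0,1],
  [0,0,0,0,0,0,1],
])

```text
clock: 17.3
tool_pos: [0.6103, -0.0067, 0.2188]
eef_rot: [0.913, 0.03, -0.406, 0.011]
contact_force: [0.8, 0.1, -1.4]
opening: 0.106
finger_force: 44.9
```

Run:
```python
from h import *
togo([.60,-.005,.20],0.06,.84)
for n in('side','scene'):
    snap(n); P,_=cloud(n);Q=P.reshape(-1,3);Q=Q[np.isfinite(Q).all(1)]
    for nm,lo,hi in [('top',(.51,-.045,.29),(.6,.03,.34)),('all',(.51,-.045,.15),(.592,.045,.33))]:
        F=Q[((Q>lo)&(Q<hi)).all(1)]
        print(n,nm,len(F),np.percentile(F,[2,50,98],axis=0).round(3).tolist(),'zmax',np.sort(F[:,2])[-3] if len(F)>3 else 0)
    F=Q[((Q>(.51,-.045,.17))&(Q<(.6,.045,.335))).all(1)]
    for z in np.arange(.175,.33,.012):
        s=F[abs(F[:,2]-z)<.006]
        if len(s)>3: print(z.round(3),len(s),np.percentile(s,[4,96],axis=0)[:,:2].round(3).tolist())
b=cv2.imread
z=np.load('pics/side.npz')['p'];y=np.load('pics/scene.npz')['p']
cv2.imwrite('pics/h.png',np.hstack([cv2.resize(z[150:300,230:390],(400,375)),cv2.resize(y[90:270,280:460],(375,375))]))
```

```text
t 17.3 pos [ 0.6103 -0.0067  0.2188] shift mm [-10.3   1.7 -18.8] turn [-0.005  0.002 -0.003] F [ 0.8  0.1 -1.4] M [ 0.07 -1.05  0.04] q [-0.16  1.22  0.37  0.72 -0.24  2.07 -1.4 ]
side top 81 [[0.557, -0.015, 0.291], [0.572, -0.012, 0.301], [0.594, -0.005, 0.311]] zmax 0.3106121514096526
side all 452 [[0.557, -0.04, 0.187], [0.567, -0.013, 0.239], [0.591, 0.014, 0.309]] zmax 0.3106121514096526
0.187 24 [[0.562, -0.04], [0.573, 0.013]]
0.199 42 [[0.562, -0.039], [0.574, 0.012]]
0.211 50 [[0.562, -0.039], [0.574, 0.01]]
0.223 61 [[0.562, -0.04], [0.596, 0.012]]
0.235 78 [[0.563, -0.039], [0.598, 0.012]]
0.247 129 [[0.565, -0.039], [0.595, 0.012]]
0.259 14 [[0.591, -0.013], [0.595, -0.006]]
0.271 11 [[0.591, -0.013], [0.594, -0.004]]
0.283 21 [[0.556, -0.015], [0.595, -0.007]]
0.295 43 [[0.557, -0.015], [0.594, -0.005]]
0.307 39 [[0.567, -0.015], [0.585, -0.007]]
scene top 92 [[0.56, -0.015, 0.29], [0.584, -0.008, 0.301], [0.597, -0.005, 0.312]] zmax 0.3121707700153911
scene all 482 [[0.561, -0.027, 0.184], [0.575, -0.0, 0.223], [0.589, 0.021, 0.31]] zmax 0.3121707700153911
0.187 72 [[0.567, -0.029], [0.576, 0.02]]
0.199 74 [[0.567, -0.022], [0.577, 0.02]]
0.211 66 [[0.568, -0.014], [0.577, 0.021]]
0.223 59 [[0.568, -0.009], [0.577, 0.02]]
0.235 48 [[0.568, -0.001], [0.576, 0.02]]
0.247 71 [[0.568, -0.029], [0.578, 0.019]]
0.259 6 [[0.594, -0.014], [0.597, -0.004]]
0.271 21 [[0.594, -0.013], [0.598, -0.005]]
0.283 41 [[0.558, -0.015], [0.598, -0.005]]
0.295 49 [[0.56, -0.014], [0.598, -0.006]]
0.307 45 [[0.572, -0.014], [0.589, -0.005]]
```

View pics/h.png

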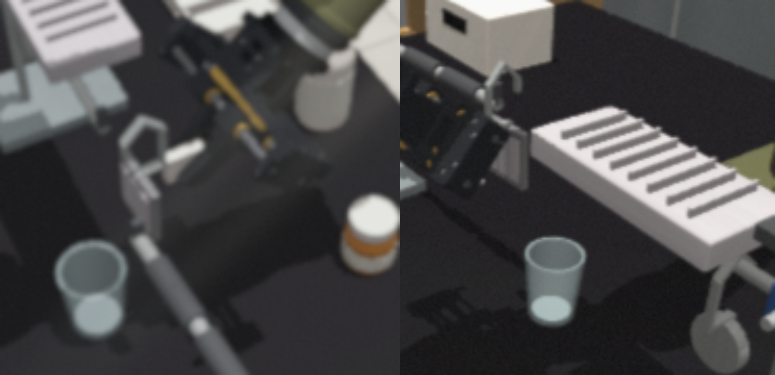

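The hook is intact in the grip and plumb, with its apex at about (0.577, −0.010, 0.3055). I'll lower 24 mm and align with the rail end so the tab passes between apex and plate.

Request:
step_arm([
  [0,5,-12,0,0,0,1],
  [-11,0,-12,0,0,0,1],
  [-11,0,0,0,0,0,1],
  [-11,0,0,0,0,0,1],
  [0,0,0,0,0,0,1],
  [0,0,0,0,0,0,1],
])

```text
clock: 18.0
tool_pos: [0.5775, -0.0013, 0.1945]
eef_rot: [0.913, 0.03, -0.406, 0.01]
contact_force: [0.1, 0.0, -1.6]
opening: 0.109
finger_force: 44.9
```

Run:
```python
from h import *
togo([.577,-.0,.195],0.07,.84)
for n in('side','scene'):
    snap(n); P,_=cloud(n);Q=P.reshape(-1,3);Q=Q[np.isfinite(Q).all(1)]
    F=Q[((Q>(.51,-.03,.255))&(Q<(.58,.03,.32))).all(1)]
    print(n,len(F),np.percentile(F,[2,50,98],axis=0).round(3).tolist(),'zmax',np.sort(F[:,2])[-3])
    F=Q[((Q>(.51,-.08,.25))&(Q<(.58,-.055,.28))).all(1)]
    print('tab',len(F),np.percentile(F,[2,50,98],axis=0).round(3).tolist())
```

```text
t 18.0 pos [ 0.5775 -0.0013  0.1945] shift mm [-0.5  1.3  0.5] turn [-0.006  0.002  0.007] F [ 0.1  0.  -1.6] M [ 0.1  -1.08  0.02] q [-0.19  1.18  0.37  0.93 -0.23  1.92 -1.38]
side 104 [[0.523, -0.01, 0.256], [0.539, -0.007, 0.273], [0.563, -0.001, 0.286]] zmax 0.2860927463458275
tab 31 [[0.537, -0.072, 0.251], [0.542, -0.07, 0.258], [0.548, -0.065, 0.263]]
scene 118 [[0.526, -0.008, 0.256], [0.552, -0.003, 0.272], [0.566, 0.002, 0.288]] zmax 0.2877762239769922
tab 31 [[0.539, -0.072, 0.251], [0.547, -0.066, 0.257], [0.551, -0.064, 0.263]]
```

Request:
step_arm([
  [0,-8,0,0,0,0,1],
  [0,-10,0,0,0,0,1],
  [0,-10,0,0,0,0,1],
  [0,-10,0,0,0,0,1],
  [0,-10,0,0,0,0,1],
  [0.5,-10,0,0,0,0,1],
  [0.7,-10,0,0,0,0,1],
  [0.8,-10,0,0,0,0,1],
  [0,0,0,0,0,0,1],
])

```text
clock: 19.0
tool_pos: [0.5792, -0.0815, 0.1949]
eef_rot: [0.913, 0.028, -0.406, 0.011]
contact_force: [-1.4, 0.4, -1.4]
opening: 0.107
finger_force: 44.9
```

Request:
step_arm([
  [0.7,-8,0,0,0,0,1],
  [0.7,-10,0,0,0,0,1],
  [0.7,-10,0,0,0,0,1],
  [0.7,-10,0,0,0,0,1],
  [0.7,-8,0,0,0,0,1],
  [0,0,0,0,0,0,1],
  [0,0,0,0,0,0,1],
])

```text
clock: 19.7
tool_pos: [0.5828, -0.1254, 0.1947]
eef_rot: [0.913, 0.03, -0.406, 0.01]
contact_force: [-0.8, 0.1, -2.0]
opening: 0.109
finger_force: 44.9
```

Run:
```python
from h import *
togo([.585,-.167,.195],0.07,.84)
hook()
```

```text
t 19.7 pos [ 0.5828 -0.1254  0.1947] shift mm [  2.2 -41.6   0.3] turn [-0.006  0.002  0.008] F [-0.8  0.1 -2. ] M [ 0.08 -1.04 -0.03] q [-0.04  1.21  0.39  0.86 -0.14  1.93 -1.23]
side peak z 0.2845 top centre [[0.535, -0.133], [0.547, -0.132], [0.56, -0.13]] 32
scene peak z 0.2829 top centre [[0.542, -0.132], [0.56, -0.131], [0.568, -0.13]] 9
```

Request:
step_arm([
  [0.7,-10,0,0,0,0,1],
  [0.7,-10,0,0,0,0,1],
  [0.7,-10,0,0,0,0,1],
  [0.5,-9,0,0,0,0,1],
  [0,0,-5,0,0,0,1],
  [0,0,-5,0,0,0,1],
  [0,0,-5,0,0,0,1],
  [0,0,0,0,0,0,1],
  [0,0,0,0,0,0,1],
])

```text
clock: 20.7
tool_pos: [0.5854, -0.1639, 0.1796]
eef_rot: [0.913, 0.03, -0.407, 0.01]
contact_force: [-0.1, -0.1, -1.4]
opening: 0.111
finger_force: 44.9
```

Run:
```python
from h import *
togo([.585,-.167,.169],0.07,.84)
for n in('side','scene'):
    snap(n); P,_=cloud(n);Q=P.reshape(-1,3);Q=Q[np.isfinite(Q).all(1)]
    F=Q[((Q>(.51,-.19,.254))&(Q<(.58,-.15,.3))).all(1)]
    print(n,len(F),np.percentile(F,[3,50,97],axis=0).round(3).tolist(),'zmax',np.sort(F[:,2])[-3])
    # rod top profile
    F=Q[((Q>(.535,-.22,.225))&(Q<(.57,-.13,.252))).all(1)]
    print([(y.round(3),np.sort(F[abs(F[:,1]-y)<.002][:,2])[-2].round(4)) for y in np.arange(-.2,-.14,.004) if (abs(F[:,1]-y)<.002).sum()>2])
z=np.load('pics/side.npz')['p'];y=np.load('pics/scene.npz')['p']
cv2.imwrite('pics/i.png',np.hstack([cv2.resize(z[230:330,260:360],(400,400),interpolation=2),cv2.resize(y[80:160,260:340],(400,400),interpolation=2)]))
```

```text
t 20.7 pos [ 0.5854 -0.1639  0.1796] shift mm [ -0.4  -3.1 -10.6] turn [-0.006  0.002  0.007] F [-0.1 -0.1 -1.4] M [ 0.06 -1.01  0.02] q [ 0.01  1.24  0.4   0.81 -0.11  1.93 -1.19]
side 90 [[0.534, -0.172, 0.255], [0.549, -0.169, 0.263], [0.568, -0.163, 0.273]] zmax 0.27321525161414306
[(np.float64(-0.2), np.float64(0.2482)), (np.float64(-0.196), np.float64(0.2496)), (np.float64(-0.192), np.float64(0.2485)), (np.float64(-0.188), np.float64(0.2491)), (np.float64(-0.184), np.float64(0.2494)), (np.float64(-0.18), np.float64(0.2484)), (np.float64(-0.176), np.float64(0.244)), (np.float64(-0.172), np.float64(0.2459)), (np.float64(-0.168), np.float64(0.2466)), (np.float64(-0.164), np.float64(0.2465)), (np.float64(-0.16), np.float64(0.2427)), (np.float64(-0.156), np.float64(0.2471)), (np.float64(-0.152), np.float64(0.2476)), (np.float64(-0.148), np.float64(0.2485)), (np.float64(-0.144), np.float64(0.2484))]
scene 56 [[0.538, -0.172, 0.255], [0.559, -0.166, 0.264], [0.572, -0.162, 0.273]] zmax 0.27319770343903477
[(np.float64(-0.2), np.float64(0.2491)), (np.float64(-0.196), np.float64(0.2499)), (np.float64(-0.192), np.float64(0.2422)), (np.float64(-0.188), np.float64(0.2454)), (np.float64(-0.18), np.float64(0.2487)), (np.float64(-0.176), np.float64(0.2455)), (np.float64(-0.172), np.float64(0.2488)), (np.float64(-0.164), np.float64(0.2505)), (np.float64(-0.16), np.float64(0.2472)), (np.float64(-0.156), np.float64(0.2493)), (np.float64(-0.152), np.float64(0.2489)), (np.float64(-0.148), np.float64(0.2487)), (np.float64(-0.144), np.float64(0.2483))]
```

View pics/i.png

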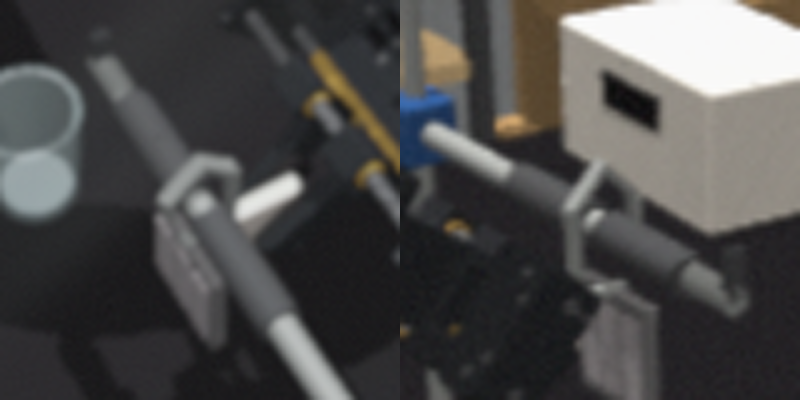

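The hook straddles the rail just above the bright groove ring, in both the side (205,200) and scene (595,215) views. Lowering to feel.

Request:
step_arm([
  [0,0,-4,0,0,0,1],
  [-1,0,-4,0,0,0,1],
  [0,0,-3,0,0,0,1],
  [0,0,0,0,0,0,1],
])

```text
clock: 21.2
tool_pos: [0.5841, -0.1643, 0.1682]
eef_rot: [0.913, 0.03, -0.407, 0.01]
contact_force: [-0.4, -1.2, -1.0]
opening: 0.11
finger_force: 44.9
```

Request:
step_arm([
  [0,0,-1.5,0,0,0,1],
  [0,0,-1.5,0,0,0,1],
  [0,0,0,0,0,0,1],
])

```text
clock: 21.5
tool_pos: [0.5844, -0.1644, 0.1657]
eef_rot: [0.913, 0.03, -0.407, 0.01]
contact_force: [0.9, 0.4, -1.4]
opening: 0.109
finger_force: 44.9
```

Request:
step_arm([
  [0,0,-1,0,0,0,1],
  [0,0,-1,0,0,0,1],
  [0,0,0,0,0,0,1],
])

```text
clock: 21.8
tool_pos: [0.5845, -0.1646, 0.1637]
eef_rot: [0.913, 0.03, -0.406, 0.011]
contact_force: [-0.9, -0.9, -1.5]
opening: 0.106
finger_force: 44.9
```

Request:
step_arm([
  [0,0,-1,0,0,0,1],
  [0,0,-1,0,0,0,1],
  [0,0,0,0,0,0,1],
])

```text
clock: 22.1
tool_pos: [0.5845, -0.1645, 0.1615]
eef_rot: [0.913, 0.03, -0.406, 0.01]
contact_force: [0.7, -0.8, -1.3]
opening: 0.108
finger_force: 44.9
```

Request:
step_arm([
  [0,0,-1,0,0,0,1],
  [0,0,-1,0,0,0,1],
  [0,0,0,0,0,0,1],
])

```text
clock: 22.4
tool_pos: [0.5842, -0.1646, 0.16]
eef_rot: [0.913, 0.03, -0.407, 0.01]
contact_force: [-0.9, -0.8, 0.5]
opening: 0.111
finger_force: 44.9
```

Request:
step_arm([
  [0,0,-0.5,0,0,0,1],
  [0,2,0,0,0,0,1],
  [0,2,0,0,0,0,1],
  [0,0,0,0,0,0,1],
])

```text
clock: 22.8
tool_pos: [0.5841, -0.162, 0.16]
eef_rot: [0.913, 0.029, -0.407, 0.012]
contact_force: [-1.6, -6.8, 2.7]
opening: 0.108
finger_force: 45.4
```

Request:
step_arm([
  [0,-2,0,0,0,0,1],
  [0,-2,0,0,0,0,1],
  [0,-2,0,0,0,0,1],
  [0,-2,0,0,0,0,1],
  [0,0,0,0,0,0,1],
])

```text
clock: 23.3
tool_pos: [0.5841, -0.1679, 0.1594]
eef_rot: [0.913, 0.03, -0.407, 0.01]
contact_force: [-2.7, 0.9, 3.6]
opening: 0.11
finger_force: 45.0
```

```bash
cat > lk.py <<'E'
from h import *
togo([.585,-.165,.16],0.07,.84)
for n in('side','scene'):
    snap(n); P,_=cloud(n);Q=P.reshape(-1,3);Q=Q[np.isfinite(Q).all(1)]
    F=Q[((Q>(.51,-.19,.2515))&(Q<(.58,-.15,.3))).all(1)]
    if len(F)>3:print(n,len(F),np.percentile(F,[3,50,97],axis=0).round(3).tolist(),'zmax',np.sort(F[:,2])[-3])
E
python3 lk.py
```

```text
t 23.3 pos [ 0.5841 -0.1679  0.1594] shift mm [0.9 2.9 0.6] turn [-0.006  0.001  0.008] F [-2.7  0.9  3.6] M [ 0.09  0.25 -0.21] q [ 0.02  1.26  0.39  0.82 -0.11  1.9  -1.19]
side 5 [[0.548, -0.176, 0.252], [0.55, -0.172, 0.253], [0.551, -0.168, 0.254]] zmax 0.25284486285851926
```

Wall felt on the +y side (−6.8 N), and the hook peak is at 0.2535, which is groove depth. I'll centre it, relax and release.

Request:
step_arm([
  [-1,2.5,0,0,0,0,1],
  [0,0,0,0,0,0,1],
  [0,0,0,0,0,0,1],
  [0,0,0,0,0,0,0.8],
  [0,0,0,0,0,0,0.7],
  [0,0,0,0,0,0,0.5],
  [0,0,0,0,0,0,0.3],
  [0,0,0,0,0,0,0.2],
  [0,0,0,0,0,0,0.2],
  [0,0,0,0,0,0,0.2],
  [0,0,0,0,0,0,0.2],
  [0,0,0,0,0,0,0.2],
  [0,0,0,0,0,0,0.2],
])

```text
clock: 24.7
tool_pos: [0.5834, -0.1659, 0.1593]
eef_rot: [0.913, 0.03, -0.406, 0.01]
contact_force: [1.1, -0.4, 0.7]
opening: 0.804
finger_force: 0.0
```

```bash
python3 lk.py
```

```text
t 24.7 pos [ 0.5834 -0.1659  0.1593] shift mm [1.6 0.9 0.7] turn [-0.006  0.002  0.007] F [ 1.1 -0.4  0.7] M [ 0.09 -0.74  0.05] q [ 0.01  1.26  0.39  0.83 -0.12  1.9  -1.19]
```

Released. Retreating up and out along the fingers.

Request:
step_arm([
  [8,0,8,0,0,0,0.2],
  [8,0,9,0,0,0,0.2],
  [6,0,12,0,0,0,0.2],
  [4,0,14,0,0,0,0.2],
  [3,0,15,0,0,0,0.2],
  [3,0,15,0,0,0,0.2],
  [3,0,15,0,0,0,0.2],
  [0,0,15,0,0,0,0.2],
  [0,0,20,0,0,0,0.2],
  [0,0,20,0,0,0,0.2],
  [0,0,0,0,0,0,0.2],
  [0,0,0,0,0,0,0.2],
  [0,0,0,0,0,0,0.2],
])

```text
clock: 26.1
tool_pos: [0.5898, -0.1631, 0.2892]
eef_rot: [0.918, 0.032, -0.395, 0.015]
contact_force: [-0.0, 0.0, -0.5]
opening: 0.802
finger_force: 0.0
```

```bash
cat >> lk.py <<'E'
z=np.load('pics/side.npz');y=np.load('pics/scene.npz')['p']
for n in('side','scene'):
    P,_=cloud(n);Q=P.reshape(-1,3);Q=Q[np.isfinite(Q).all(1)]
    F=Q[((Q>(.51,-.23,.1))&(Q<(.63,-.11,.262))).all(1)]
    for h in np.arange(.125,.262,.012):
        s=F[abs(F[:,2]-h)<.006]
        if len(s)>3: print(n,h.round(3),len(s),np.percentile(s,[4,50,96],axis=0)[:,:2].round(3).tolist())
cv2.imwrite('pics/j.png',np.hstack([cv2.resize(z['p'][230:330,260:360],(400,400),interpolation=2),cv2.resize(y[80:180,250:350],(400,400),interpolation=2)]))
E
python3 lk.py
```

```text
t 26.1 pos [ 0.5898 -0.1631  0.2892] shift mm [  -4.8   -1.9 -129.2] turn [-0.     0.028 -0.001] F [-0.   0.  -0.5] M [ 0.04 -0.76  0.01] q [-0.    1.14  0.46  0.73 -0.11  2.09 -1.14]
side 4 [[0.547, -0.175, 0.252], [0.549, -0.171, 0.252], [0.55, -0.168, 0.253]] zmax 0.2518689633447161
scene 4 [[0.552, -0.171, 0.252], [0.554, -0.17, 0.252], [0.555, -0.165, 0.255]] zmax 0.252025326424832
side 0.125 19 [[0.536, -0.2], [0.539, -0.195], [0.546, -0.152]]
side 0.137 49 [[0.536, -0.2], [0.539, -0.183], [0.547, -0.149]]
side 0.149 49 [[0.536, -0.2], [0.539, -0.183], [0.549, -0.149]]
side 0.161 64 [[0.536, -0.2], [0.539, -0.174], [0.603, -0.15]]
side 0.173 98 [[0.537, -0.2], [0.541, -0.172], [0.604, -0.146]]
side 0.185 197 [[0.54, -0.198], [0.549, -0.171], [0.603, -0.158]]
side 0.221 18 [[0.53, -0.176], [0.533, -0.172], [0.569, -0.167]]
side 0.233 78 [[0.531, -0.217], [0.538, -0.173], [0.568, -0.116]]
side 0.245 574 [[0.538, -0.225], [0.548, -0.173], [0.56, -0.115]]
side 0.257 6 [[0.546, -0.192], [0.548, -0.174], [0.55, -0.168]]
scene 0.125 37 [[0.543, -0.198], [0.549, -0.167], [0.551, -0.141]]
scene 0.137 62 [[0.543, -0.194], [0.549, -0.163], [0.552, -0.14]]
scene 0.149 59 [[0.542, -0.193], [0.55, -0.161], [0.552, -0.141]]
scene 0.161 95 [[0.543, -0.191], [0.551, -0.163], [0.608, -0.14]]
scene 0.173 119 [[0.544, -0.18], [0.574, -0.163], [0.608, -0.141]]
scene 0.185 156 [[0.543, -0.186], [0.572, -0.164], [0.608, -0.141]]
scene 0.197 23 [[0.566, -0.173], [0.57, -0.167], [0.605, -0.164]]
scene 0.209 14 [[0.568, -0.174], [0.571, -0.168], [0.572, -0.166]]
scene 0.221 13 [[0.568, -0.173], [0.571, -0.167], [0.572, -0.164]]
scene 0.233 74 [[0.558, -0.223], [0.564, -0.167], [0.571, -0.117]]
scene 0.245 226 [[0.548, -0.226], [0.558, -0.166], [0.565, -0.114]]
scene 0.257 4 [[0.552, -0.171], [0.554, -0.17], [0.555, -0.165]]
```

View pics/j.png

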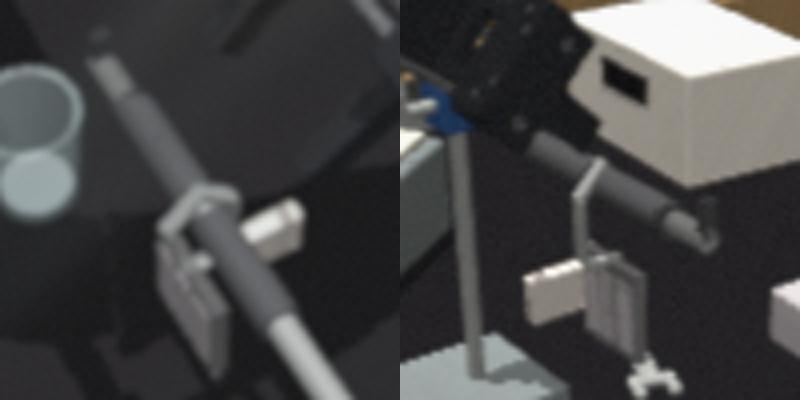

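The hook is seated in the ring at side (205,200), the plate and shank are vertical, and the gripper is clear. I'll let it settle and hand in.

Request:
step_arm([
  [0,0,15,0,0,0,0.2],
  [0,0,15,0,0,0,0.2],
  [0,0,0,0,0,0,0.2],
  [0,0,0,0,0,0,0.2],
  [0,0,0,0,0,0,0.2],
  [0,0,0,0,0,0,0.2],
  [0,0,0,0,0,0,0.2],
  [0,0,0,0,0,0,0.2],
  [0,0,0,0,0,0,0.2],
  [0,0,0,0,0,0,0.2],
  [0,0,0,0,0,0,0.2],
  [0,0,0,0,0,0,0.2],
  [0,0,0,0,0,0,0.2],
  [0,0,0,0,0,0,0.2],
  [0,0,0,0,0,0,0.2],
  [0,0,0,0,0,0,0.2],
])

```text
clock: 27.8
tool_pos: [0.5809, -0.1627, 0.315]
eef_rot: [0.92, 0.033, -0.39, 0.017]
contact_force: [-0.7, -0.0, -0.5]
opening: 0.8
finger_force: 0.0
```

```bash
python3 lk.py | grep -E "zmax|scene 0.(1|2)"; python3 -c "
from plant import r
print(r.finish_job())"
```

```text
scene 4 [[0.551, -0.174, 0.252], [0.553, -0.171, 0.252], [0.556, -0.169, 0.253]] zmax 0.25215378600082583
scene 0.125 36 [[0.541, -0.198], [0.549, -0.165], [0.551, -0.141]]
scene 0.137 63 [[0.543, -0.194], [0.549, -0.163], [0.552, -0.14]]
scene 0.149 55 [[0.542, -0.193], [0.55, -0.164], [0.552, -0.141]]
scene 0.161 91 [[0.544, -0.191], [0.551, -0.163], [0.608, -0.14]]
scene 0.173 124 [[0.544, -0.182], [0.574, -0.163], [0.608, -0.14]]
scene 0.185 158 [[0.543, -0.186], [0.571, -0.164], [0.608, -0.142]]
scene 0.197 22 [[0.567, -0.172], [0.571, -0.166], [0.596, -0.163]]
scene 0.209 14 [[0.569, -0.173], [0.571, -0.167], [0.573, -0.164]]
scene 0.221 13 [[0.569, -0.171], [0.571, -0.167], [0.573, -0.164]]
scene 0.233 76 [[0.557, -0.221], [0.563, -0.166], [0.571, -0.114]]
scene 0.245 223 [[0.547, -0.224], [0.558, -0.167], [0.565, -0.116]]
scene 0.257 4 [[0.551, -0.174], [0.553, -0.171], [0.556, -0.169]]
the job is handed in; nothing more can be done
None
```

The carrier now hangs released, plumb and still in the sleeve's ring groove by the cameras, and the job is handed in at about 28 s; no verdict came back, and on the first try the plate caught the sleeve at about 60 N wrist force, so I backed off and re-entered over the end stop.

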